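# Shift the latched sample slide one notch to bring the sample under the loupe

## Task

The ground metal sample sits on a slide that is locked in its middle notch. Squeeze the spring latch tab against the slide's upright grip to unlock it, slide it along its rail to the next notch, the one that puts the sample under the loupe's lens, then let go so that the latch springs out and locks there.

Things in the scene. Friction and masses are not known exactly. Their poses are not given: they have to be found in the camera images.
- grip (a point): Squeeze point of the carriage, 46 mm above the bench. y: slide direction; x: away from the robot, to the sample. Black grip block behind, x -6 to 10 mm, 30 mm wide, 18 to 67 mm above the bench; grey upright latch tab before it, 26 mm wide, as high, x -25 to -19 mm free, -13 to -7 pressed. Fingers closing along x with their middle here press it. The 18 mm high front rail begins at x -26.
- latch_tab (a joint): Travel of the latch tab towards the grip block, m: 0 = sprung out, its tooth in a rail notch, locked; 0.012 = fully pressed. Spring 3 N at first, 7 N fully pressed. Over 0.005 the carriage is free and slides with about 2 N; let go between notches the tab stays at about 0.005. Pitch of the notches 60 mm; the tooth drops in within 8 mm of a notch's middle.
- sample: Round metal sample, 41 mm across, 24 mm high, fixed in the carriage's round nest, 94 mm along x from the grip point. Origin: centre of its underside, 18 mm above the bench. The carriage starts in the middle of three notches and can go 80 mm either way, 20 mm past the outer notches. Its dark base plate (165 x 270 mm) is fixed to the bench.
- lens (a point): Centre of the loupe's round lens (58 mm over its black ring, 71 mm above the bench), on a fixed post behind the slide. The sample lies under it when the carriage is in the outer notch on that side, which may be the left or the right one; a white pot of swabs stands behind the other outer notch.

How it is judged:
By the outcome, as a careful person would: the job done as asked, in the order asked, and still so for the second after the job is handed in, with the robot touching nothing.
It also fails if it takes over 32 s, if anything falls off the work surface, if the arm or the gripper's body presses on something with over 40 N, if the wrist force passes 120 N, or if a joint passes its speed limit or range.

## Robot

A 6-joint arm with a two-finger parallel gripper is mounted at the origin on a cart in front of the work surface, level with it; the furniture and walls round the work are solid. World frame = base frame: x ahead of the robot, y to its left, z up, the work surface at z = 0. Lengths are in m, angles in degrees, forces in N, time in s.
With the tool pointing down it reaches from about 0.25 to 0.725 m from the base axis. Payload 9.7 kg.
Tool frame: the origin (TCP) lies midway between the tips of the shut fingers; the grasp point (between the pads) lies 19 mm behind it (bot.hold_point_z is the distance from the TCP to the grasp point, in m); z points along the fingers, y is the line along which they close (so a half turn about z gives the same grasp; the last joint's range is limited). The gripper opens to 85 mm and grips with 20 to 120 N. Pads are 22 mm wide; open, the fingers measure 114 mm over their backs; the gripper's body (76 mm by 85 mm) begins 54 mm behind the grasp point. The pads swing forward as they close: fully open they stand 13 mm farther back than shut.
Start: joints at [65.604, 4.979, 10.078, 95.1, 0, 90], TCP at [0.227, 0.501, 0.231] pointing down, gripper open.
Joint ranges: [-179.16, 179.16], [-48.56, 103.87], [-65.8, 70.77], [-126.05, 130.52], [-82.76, 87.17], [-180, 180]. Speed limits (degrees/s): [127.2, 127.2, 147.25, 180, 180, 180].

## Interface

Orientations are given as [roll, pitch, yaw] about the fixed x, y, z axes, in that order (R = Rz(yaw) Ry(pitch) Rx(roll)).
In Python, from workcell import bot gives the robot as it stands.
- The arm moves only by the tool play_rows, never from a script. Its argument "steps" is a list that holds one entry, the list of rows, each a list of 4 numbers: the shift along the tool's x, y, z in m, then the turn about the tool's z in rad. In form: [[[tx, ty, tz, yaw], ...]]. A call has exactly 5 rows; each row shifts and turns the commanded pose from where the row before left it, along the tool's axes as they then stand; what a row does not reach is not made up. A row lasts 1/12 s, in which the tool goes at most 41.7 mm and 7.16 degrees, less where a joint would pass 70% of its speed; a pose out of reach is approached as far as the arm can. A call is refused whole if a number of a shift passes 0.0417 or a number of a turn 0.125, either way. A call with a gripper value outside its range is refused whole. "gripper" is the finger opening in m, from 0 to 0.0854, set as the call begins (left out, the last holds). The fingers move at their own pace and stop on an object; "squeeze" is the grip in N (left out, the last holds). Time passes only in rows, so rows that do not move let the fingers close, or fill a call up. It gives the time, the measured TCP pose, the force, the opening and the grip force at its end, in the units of the state.
- bot.get_obs(): the state, without advancing time (a new reading comes with each control period).
- bot.camera(name): name is "side" or "top" or "wrist"; returns a dict with "img" (384x512x3 uint8, blue, green, red), "vfov" (degrees; the focal length in pixels is half the picture's height over the tangent of half this angle, whatever the lens; pixels are square), "cx", "cy" (the principal point, pixels), "xyz" and "attitude" of the camera in the world. Camera axes: x right, y down, z forward; pixel columns grow to the right and rows downward; lengths in m; the calibration is good to about 2 mm. A picture is of the moment at which its call begins. There is no depth.
- bot.job_done(): hands the job in; it is judged then, once.
The state is a dict: "time": time; "q": joint angles; "qd": joint speeds; "joint_efforts": joint torques, N m; "ee_pos": TCP position; "tcp_rot": TCP orientation; "wrist_force": force on the tool from outside, world axes, zero at the start; "torque": the same for the moment, N m; "opening": finger opening in m; "grasp_force": force on a finger pad.
Only numpy, scipy, OpenCV 4.12 (cv2) and the standard library are available. Lean on these libraries where they do the work, as an engineer would, in place of code of your own. Each camera call takes 0.05 s, during which the arm holds its last target. There are 200 camera calls.

## Working session

There is one attempt and no reset: what is moved stays moved. The work goes in short steps, Python scripts to look and compute and a tool call to move; the robot and the scene stay as the last step left them, time stands still between calls to the robot, and variables do not carry over. Pictures are saved under pics/ and viewed, at most 10 in all, crops included, and the job is handed in when it is done.

Besides the shell and the picture viewer there is one more tool, called after "Request:" as a command line: name --argument value ..., lists and objects as JSON in quotes. play_rows: Moves the arm, as the interface text tells. Its arguments: {"type":"object","properties":{"steps":{"type":"array","items":{"type":"array","items":{"type":"array","items":{"type":"number"}}}},"gripper":{"type":"number"},"squeeze":{"type":"number"}},"required":["steps"]}

```bash
mkdir -p pics
cat > h.py <<'E'
import numpy as np, cv2
from scipy.spatial.transform import Rotation as R
from workcell import bot
def rot(c):
    a=np.array(c["attitude"],float)
    return a if a.shape==(3,3) else R.from_euler('xyz',a,degrees=True).as_matrix()
def ray(c,u,v):
    f=c["img"].shape[0]/2/np.tan(np.radians(c["vfov"]/2))
    return np.array(c["xyz"]),rot(c)@np.array([(u-c["cx"])/f,(v-c["cy"])/f,1])
def onz(c,u,v,z):
    o,d=ray(c,u,v); return o+d*(z-o[2])/d[2]
def proj(c,p):
    f=c["img"].shape[0]/2/np.tan(np.radians(c["vfov"]/2))
    q=rot(c).T@(np.array(p)-np.array(c["xyz"])); return q[0]/q[2]*f+c["cx"],q[1]/q[2]*f+c["cy"]
E
python3 - <<'E'
from h import *
ims=[]
for n in("top","side"):
    c=bot.camera(n); print(n,{k:c[k] for k in c if k!="img"}); cv2.imwrite(f"pics/{n}0.png",cv2.resize(c["img"],(800,600)))
o=bot.get_obs(); print(o["ee_pos"],o["tcp_rot"],o["opening"],o["time"])
E
```

```text
top {'vfov': 54.10042293530438, 'cx': 265.6768866833031, 'cy': 193.9191267845524, 'xyz': array([0.38383957, 0.08600677, 0.8952712 ]), 'attitude': array([-1.68226511e+02,  1.34968041e-01, -8.86433435e+01])}
side {'vfov': 46.7612058277884, 'cx': 257.83347695817565, 'cy': 192.16005486290382, 'xyz': array([ 0.3277503 , -0.6379998 ,  0.44739976]), 'attitude': array([-116.4392948 ,   -0.69936213,  -17.62511774])}
[0.22709955 0.50070397 0.23066817] [-1.79934039e+02  9.04031387e-04  1.55601915e+02] 0.08560625954147665 0.1
```

View pics/top0.png

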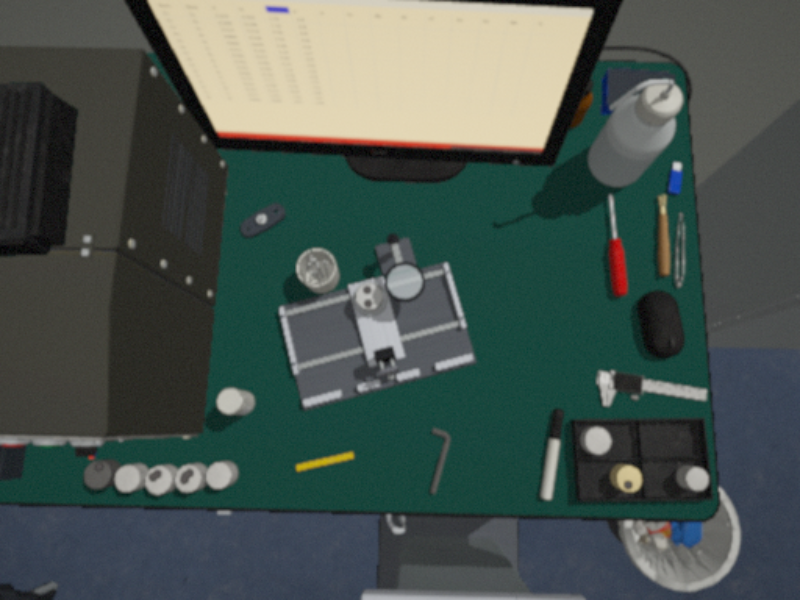

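View pics/side0.png

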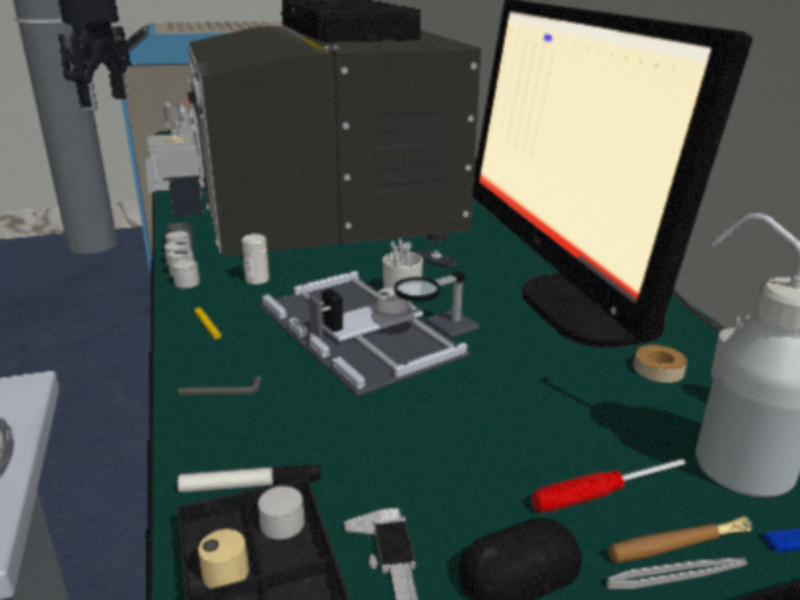

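The top view shows the carriage at about (380,335), with the lens to its right at (405,282) and the pot on the left at (318,270). The carriage therefore has to go to the robot's right, about −y. The front rail's notches show at about (348,391), (390,381) and (428,371). I'll zoom in to measure.

Run:
```python
from h import *
c=bot.camera("top"); 
cv2.imwrite("pics/topz.png",cv2.resize(c["img"][150:270,165:315],(800,640),interpolation=cv2.INTER_CUBIC)[:600])
np.save("top.npy",c["img"])
c=bot.camera("side"); print(c["img"].shape)
cv2.imwrite("pics/sidez.png",cv2.resize(c["img"][165:255,160:310],(800,480),interpolation=cv2.INTER_CUBIC))
```

```text
(384, 512, 3)
```

View pics/topz.png

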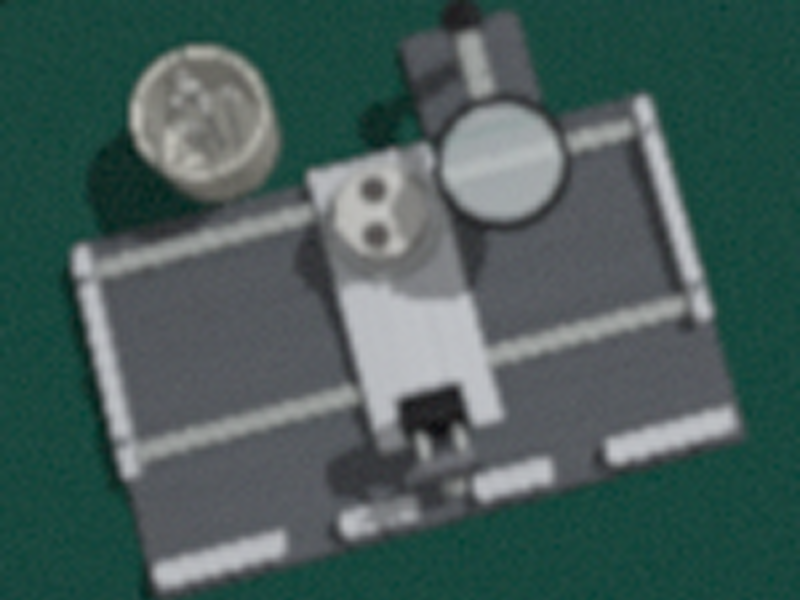

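View pics/sidez.png

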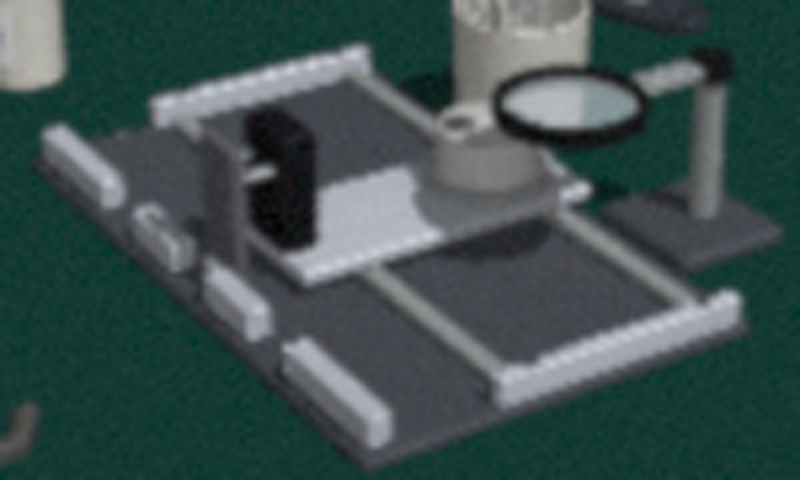

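The lens is at zoom (502,161) and the sample top at (381,213). The black grip top is centred near (433,408), and the rail front runs from (155,585) to (738,428). Next I'll compute the poses.

Run:
```python
from h import *
c=bot.camera("top"); P=lambda x,y,z:onz(c,165+x/5.3333,150+y/5.3333,z)
a,b=P(157,568,.018),P(735,412,.018); e=a-b; 
print("rail yaw",np.degrees(np.arctan2(-e[0],e[1])),np.linalg.norm(e))
a,b=P(75,248,.018),P(645,98,.018); e=a-b; print("rear yaw",np.degrees(np.arctan2(-e[0],e[1])),np.linalg.norm(e))
yaw=np.arctan2(-e[0],e[1]); 
S=P(381,213,.042);L=P(502,161,.071);print("S",S,"L",L)
B=P(433,407,.067); print("B",B)
for y in(12.5,14,15.5):
    x=np.array([np.cos(np.radians(y)),np.sin(np.radians(y))]); yy=np.array([-x[1],x[0]])
    print(y,"grip fromS",S[:2]-.094*x,"from block",B[:2]-.002*x,"L-S",(L-S)[:2]@x,(L-S)[:2]@yy)
g=c["img"].max(2)
m=((g<45)).astype(np.uint8); m[:150]=0;m[270:]=0;m[:,:230]=0;m[:,265:]=0;m[:218]=0;m[234:]=0
for k in cv2.findContours(m,0,2)[0]:
    if cv2.contourArea(k)>20:
        r=cv2.minAreaRect(k); print(r, onz(c,*r[0],.067))
c=bot.camera("side"); Q=lambda x,y,z:onz(c,160+x/5.3333,165+y/5.3333,z)
print("side block top corners",[Q(x,y,.067)[:2].round(4) for x,y in((250,122),(262,105),(312,133),(290,143))])
for p in("S",S),("L",L),("B",B): u,v=proj(c,p[1]); print(p[0],(u-160)*5.333,(v-165)*5.333)
```

```text
rail yaw 16.413416443384946 0.25996890663843997
rear yaw 16.53209697028446 0.2644426363569298
S [0.56946048 0.16037326 0.042     ] L [0.58684723 0.10754434 0.071     ]
B [0.48224872 0.13338598 0.067     ]
12.5 grip fromS [0.47768865 0.14002793] from block [0.48029612 0.1329531 ] L-S 0.005540346220781614 -0.05533984550184265
14 grip fromS [0.47825268 0.1376326 ] from block [0.48030813 0.13290213] L-S 0.004089819407437562 -0.05546591127556177
15.5 grip fromS [0.47887921 0.13525285] from block [0.48032146 0.1328515 ] L-S 0.0026364896361626947 -0.0555539634842767
((245.79412841796875, 227.67645263671875), (7.518604278564453, 10.429031372070312), 75.96376037597656) [0.47920744 0.13415244 0.067     ]
side block top corners [array([0.4738, 0.1355]), array([0.481 , 0.1485]), array([0.4935, 0.1203]), array([0.4841, 0.1145])]
S 480.05952659878346 123.06154852672434
L 566.7117974737315 106.74217979804216
B 273.8686099073411 121.62139383856731
```

Request:
play_rows --steps '[[[-0.0188,-0.0311,0,0],[-0.0188,-0.0311,0,0],[-0.0188,-0.0311,0,0],[-0.0188,-0.0311,0,0],[-0.0188,-0.0311,0,0]]]' --gripper 0.085 --squeeze 25

```text
time: 0.72
ee_pos: [0.2483, 0.3189, 0.2311]
tcp_rot: [-180.0, 0.0, 155.6]
wrist_force: [0.9, 0.1, 0.4]
opening: 0.0851
grasp_force: 0.0
```

Request:
play_rows --steps '[[[-0.0188,-0.0311,0,0],[-0.0188,-0.0311,0,0],[-0.0188,-0.0311,0,0],[-0.0188,-0.0311,0,0],[-0.0188,-0.0311,0,0]]]'

```text
time: 1.13
ee_pos: [0.2695, 0.1385, 0.2314]
tcp_rot: [180.0, 0.0, 155.7]
wrist_force: [1.7, 0.3, 0.4]
opening: 0.0847
grasp_force: 0.0
```

Request:
play_rows --steps '[[[0,0,0,0.12],[0,0,0,0.12],[0,0,0,0.12],[0,0,0,0.12],[0,0,0,0.12]]]'

```text
time: 1.55
ee_pos: [0.2699, 0.1398, 0.2314]
tcp_rot: [180.0, -0.0, 120.8]
wrist_force: [1.1, 1.1, -0.5]
opening: 0.085
grasp_force: 0.0
```

Request:
play_rows --steps '[[[0,0,0,0.12],[0,0,0,0.12],[0,0,0,0.017],[0,0,0,0],[0,0,0,0]]]'

```text
time: 1.97
ee_pos: [0.2699, 0.14, 0.2313]
tcp_rot: [180.0, -0.0, 106.7]
wrist_force: [-0.8, -0.7, -0.4]
opening: 0.0848
grasp_force: 0.0
```

Request:
play_rows --steps '[[[-0.0066,0.0197,0.006,0],[-0.0066,0.0197,0.006,0],[-0.0066,0.0197,0.006,0],[-0.0066,0.0197,0.006,0],[-0.0066,0.0197,0.006,0]]]'

```text
time: 2.38
ee_pos: [0.3747, 0.1362, 0.2009]
tcp_rot: [180.0, -0.0, 106.7]
wrist_force: [0.5, 0.3, 0.1]
opening: 0.0849
grasp_force: 0.0
```

Request:
play_rows --steps '[[[-0.0066,0.0197,0.006,0],[-0.0066,0.0197,0.006,0],[-0.0066,0.0197,0.006,0],[-0.0066,0.0197,0.006,0],[-0.0066,0.0197,0.006,0]]]'

```text
time: 2.8
ee_pos: [0.4786, 0.1326, 0.1708]
tcp_rot: [-180.0, -0.0, 106.7]
wrist_force: [0.6, 0.3, -0.0]
opening: 0.0849
grasp_force: 0.0
```

Run:
```python
from h import *
c=bot.camera("wrist"); o=bot.get_obs(); print(o["ee_pos"],o["tcp_rot"],c["xyz"],c["attitude"],c["vfov"],c["cx"],c["cy"])
im=c["img"].copy()
x=np.array([np.cos(np.radians(16.5)),np.sin(np.radians(16.5)),0]); y=np.array([-x[1],x[0],0]); G=np.array([.4795,.1335,0])
for a,b in((-6,15),(-6,-15),(10,-15),(10,15)):
    p=proj(c,G+x*a/1e3+y*b/1e3+[0,0,.067]); print(p); cv2.circle(im,tuple(int(round(t)) for t in p),2,(0,0,255),-1)
cv2.imwrite("pics/w1.png",cv2.resize(im,(800,600)))
```

```text
[0.48088653 0.13237755 0.16883284] [-1.79954559e+02  2.35181333e-02  1.06651501e+02] [0.45936996 0.1974921  0.31328732] [ 1.64375991e+02 -4.51497959e-02  1.66804651e+01] 66.96574669196299 250.90557465375602 193.02097117348873
(np.float64(244.8602497635803), np.float64(174.30757202851814))
(np.float64(244.94284637858053), np.float64(207.2347352043373))
(np.float64(262.853644980987), np.float64(207.28385230907466))
(np.float64(263.34707195419765), np.float64(174.36163905067224))
```

View pics/w1.png

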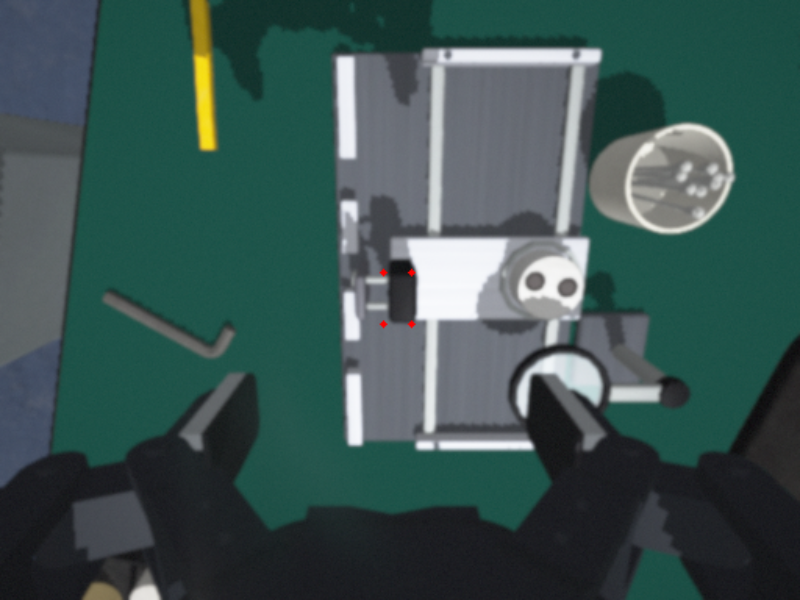

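The grip block shows at about (389–416, 272–323). That is some 3 mm farther along +x than my estimate (red dots), and the yaw is well aligned. Going down.

Request:
play_rows --steps '[[[0,0.0004,0.018,0],[0,0.0004,0.018,0],[0,0.0004,0.018,0],[0,0.0004,0.018,0],[0,0.0004,0.018,0]]]'

```text
time: 3.27
ee_pos: [0.4793, 0.1332, 0.0803]
tcp_rot: [-180.0, -0.0, 106.7]
wrist_force: [0.3, -0.5, 0.1]
opening: 0.0852
grasp_force: 0.0
```

Request:
play_rows --steps '[[[0,0,0,0],[0,0,0,0],[0,0,0,0],[0,0,0,0],[0,0,0,0]]]'

```text
time: 3.68
ee_pos: [0.4801, 0.1334, 0.0825]
tcp_rot: [179.9, 0.0, 106.5]
wrist_force: [-0.4, -0.9, 0.2]
opening: 0.0852
grasp_force: 0.0
```

Run:
```python
from h import *
c=bot.camera("wrist"); o=bot.get_obs(); print(o["ee_pos"],o["tcp_rot"])
im=c["img"].copy()
x=np.array([np.cos(np.radians(16.5)),np.sin(np.radians(16.5)),0]); y=np.array([-x[1],x[0],0]); G=np.array([.4795,.1335,0])
for a,b in((-6,15),(-6,-15),(10,-15),(10,15)):
    p=proj(c,G+x*a/1e3+y*b/1e3+[0,0,.067]); print(p); cv2.circle(im,tuple(int(round(t)) for t in p),2,(0,0,255),-1)
cv2.imwrite("pics/w2.png",cv2.resize(im,(800,600)))
```

```text
[0.47996066 0.13340723 0.08230601] [1.79913921e+02 6.60070176e-05 1.06524012e+02]
(np.float64(238.80768399530757), np.float64(206.93713515484015))
(np.float64(239.34638553641744), np.float64(254.3724380133625))
(np.float64(265.9691688829267), np.float64(254.34680488887554))
(np.float64(266.723619994321), np.float64(206.9234126922166))
```

View pics/w2.png

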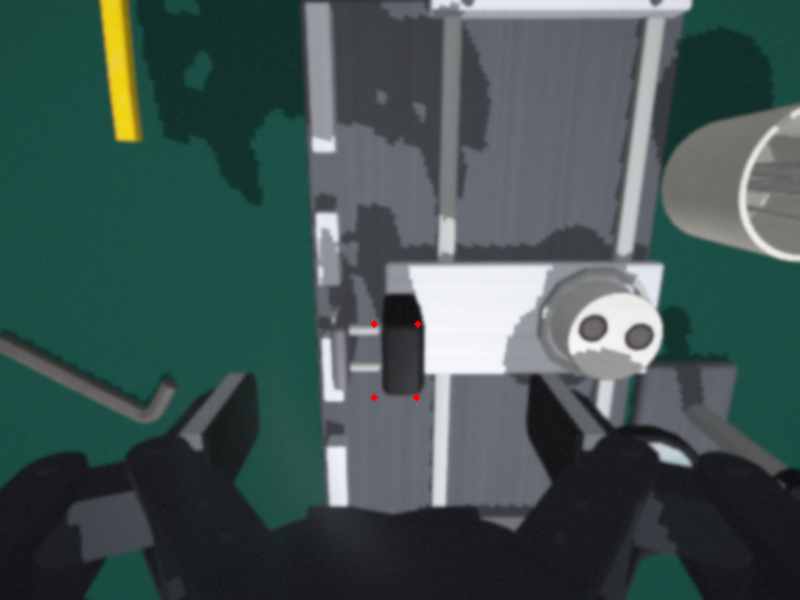

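Block top is at (384–423, 325–393), about 3 mm beyond the estimate, so the fingers straddle it well. Descending.

Request:
play_rows --steps '[[[0,0.0002,0.013,0],[0,0.0002,0.013,0],[0,0.0002,0.013,0],[0,0.0002,0.013,0],[0,0,0,0]]]'

```text
time: 4.15
ee_pos: [0.4792, 0.1332, 0.0274]
tcp_rot: [-179.8, -0.0, 106.5]
wrist_force: [-1.0, 0.4, 0.1]
opening: 0.085
grasp_force: 0.0
```

Request:
play_rows --steps '[[[0,0,0,0],[0,0,0,0],[0,0,0,0],[0,0,0,0],[0,0,0,0]]]' --gripper 0.045

```text
time: 4.57
ee_pos: [0.4802, 0.1334, 0.0299]
tcp_rot: [180.0, 0.0, 106.5]
wrist_force: [-3.1, -0.6, 2.3]
opening: 0.0448
grasp_force: 1.6
```

Request:
play_rows --steps '[[[0,0,0,0],[0,0,0,0],[0,0,0,0],[0,0,0,0],[0,0,0,0]]]' --gripper 0.016

```text
time: 4.98
ee_pos: [0.4808, 0.1336, 0.0299]
tcp_rot: [179.9, 0.0, 106.5]
wrist_force: [-1.2, 1.1, 5.7]
opening: 0.0218
grasp_force: 27.9
```

Request:
play_rows --steps '[[[0,0,0,0],[0,0,0,0],[0,0,0,0],[0,0,0,0],[0,0,0,0]]]'

```text
time: 5.4
ee_pos: [0.4808, 0.1336, 0.0298]
tcp_rot: [179.9, 0.0, 106.5]
wrist_force: [-0.4, 0.6, 5.4]
opening: 0.0219
grasp_force: 27.9
```

Request:
play_rows --steps '[[[-0.003,0,0,0],[-0.006,0,0,0],[-0.007,0,0,0],[-0.007,0,0,0],[-0.007,0,0,0]]]'

```text
time: 5.82
ee_pos: [0.4894, 0.1049, 0.0298]
tcp_rot: [179.9, -0.0, 106.5]
wrist_force: [1.7, 2.2, 4.7]
opening: 0.0218
grasp_force: 28.4
```

Request:
play_rows --steps '[[[-0.007,0,0,0],[-0.007,0,0,0],[-0.007,0,0,0],[-0.006,0,0,0],[-0.003,0,0,0]]]'

```text
time: 6.23
ee_pos: [0.4981, 0.0757, 0.0298]
tcp_rot: [179.9, -0.0, 106.5]
wrist_force: [3.0, 2.8, 4.0]
opening: 0.0219
grasp_force: 28.9
```

Request:
play_rows --steps '[[[0,0,0,0],[0,0,0,0],[0,0,0,0],[0,0,0,0],[0,0,0,0]]]'

```text
time: 6.65
ee_pos: [0.4981, 0.0757, 0.0298]
tcp_rot: [179.9, 0.0, 106.5]
wrist_force: [2.8, -0.9, 5.4]
opening: 0.0219
grasp_force: 28.8
```

Run:
```python
from h import *
c=bot.camera("wrist"); o=bot.get_obs(); d=o["ee_pos"][:2]-np.array([.4808,.1336]);print(o["ee_pos"],np.linalg.norm(d),np.degrees(np.arctan2(d[0],-d[1])),o["wrist_force"],o["opening"])
cv2.imwrite("pics/w3.png",c["img"])
```

```text
[0.49812427 0.07575205 0.02982844] 0.060386389538782864 16.671870669016613 [ 2.14975217 -0.51162405  4.46648252] 0.02178660534680739
```

View pics/w3.png

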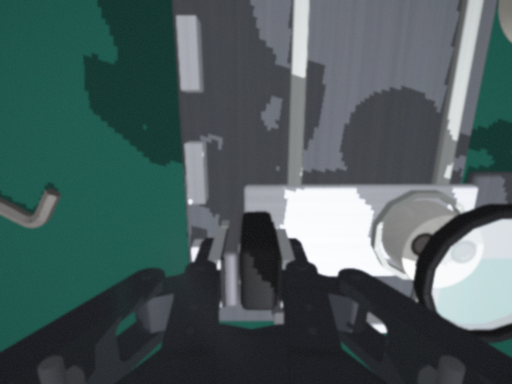

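The carriage (grip at about (260,260)) moved 60.4 mm with the tab fully pressed, and the sample at (420,235) is going under the lens ring. Now I'll release gently, then check.

Request:
play_rows --steps '[[[0,0,0,0],[0,0,0,0],[0,0,0,0],[0,0,0,0],[0,0,0,0]]]' --gripper 0.05

```text
time: 7.12
ee_pos: [0.4976, 0.0761, 0.0294]
tcp_rot: [180.0, -0.0, 106.5]
wrist_force: [0.1, 0.5, -0.8]
opening: 0.0502
grasp_force: 0.0
```

Request:
play_rows --steps '[[[0,0,0,0],[0,0,0,0],[0,0,0,0],[0,0,0,0],[0,0,0,0]]]' --gripper 0.075

```text
time: 7.53
ee_pos: [0.4973, 0.076, 0.0293]
tcp_rot: [180.0, 0.0, 106.5]
wrist_force: [0.5, 0.7, -0.2]
opening: 0.0751
grasp_force: 0.0
```

Request:
play_rows --steps '[[[0,0,-0.01,0],[0,0,-0.015,0],[0,0,-0.025,0],[0,0,-0.03,0],[0,0,-0.03,0]]]'

```text
time: 7.95
ee_pos: [0.4969, 0.0759, 0.141]
tcp_rot: [-180.0, -0.0, 106.5]
wrist_force: [0.7, 0.5, 0.0]
opening: 0.0749
grasp_force: 0.0
```

Request:
play_rows --steps '[[[0,-0.03,-0.02,0],[0,-0.03,-0.02,0],[0,-0.03,-0.02,0],[0,-0.03,0,0],[0,-0.03,0,0]]]'

```text
time: 8.37
ee_pos: [0.3526, 0.0331, 0.2012]
tcp_rot: [179.8, 0.0, 106.5]
wrist_force: [-0.1, 0.0, 0.0]
opening: 0.0748
grasp_force: 0.0
```

Run:
```python
from h import *
c=bot.camera("top"); a=cv2.resize(c["img"][150:270,165:315],(750,600),interpolation=cv2.INTER_CUBIC)
cv2.imwrite("pics/t2.png",a)
c=bot.camera("side")
cv2.imwrite("pics/s2.png",cv2.resize(c["img"][165:255,160:310],(800,480),interpolation=cv2.INTER_CUBIC))
```

```text
(no output)
```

View pics/t2.png

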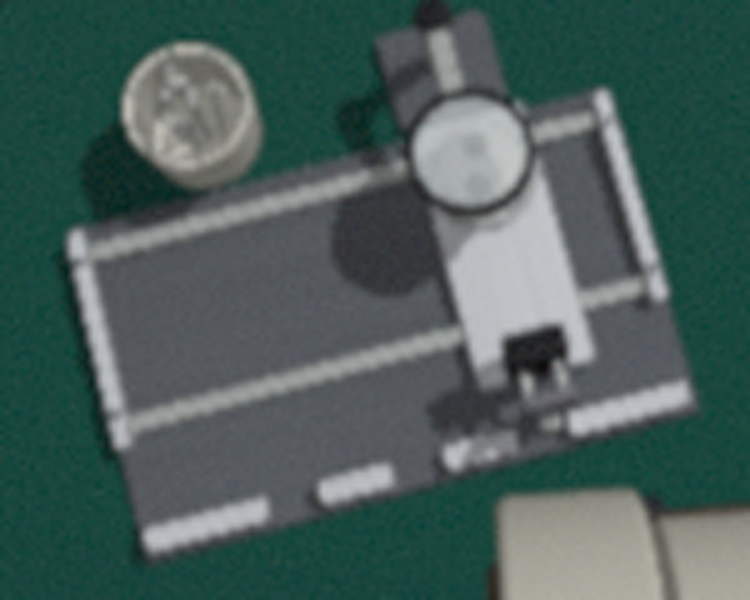

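View pics/s2.png

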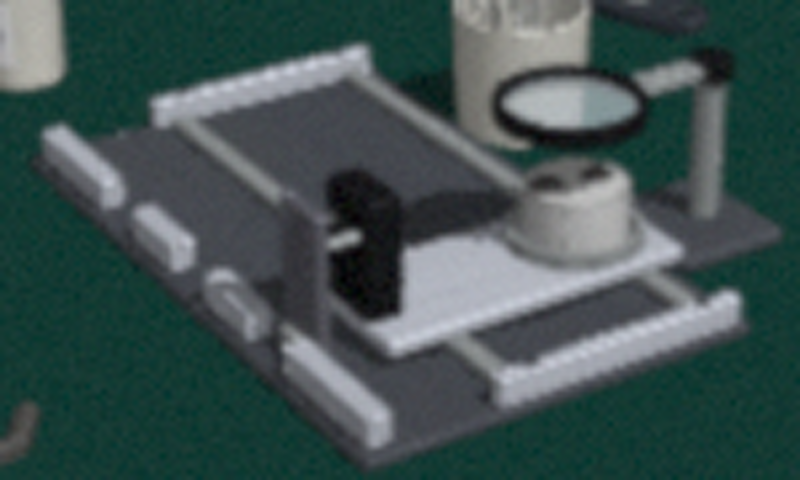

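The sample is centred under the lens at (470,160). The tooth sits in the right notch at (548,422), and the tab has sprung out to the same gap as at the start. The gripper is clear, so I'm handing it in.

```bash
python3 -c "
from workcell import bot
print(bot.job_done())"
```

```text
the job is handed in; nothing more can be done
None
```

The sample is under the loupe's lens, the slide is locked in the right-hand notch with the latch sprung out, the arm is clear, and the job was handed in at about 8.5 s.

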